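# Stage a candle mould and hold the setting chest open

### The job

Slide the flat candle mould along the bench, without lifting or tipping it, until it lies centred and square on the flush cold plate, its long side along the plate's long side. Then, before moving the catch, tug the setting chest's lid up to learn whether it is caught; if it is, slide the catch knob away to free it. Raise the lid to about 50 degrees and finish still holding it there with the gripper, so that I can load the chest; do not disturb the other things on the bench.

Things in the scene. Friction and masses are not known exactly. Their poses are not given: they have to be found in the camera images.
- mould: flat rectangular aluminium candle mould with two round yellow wax faces in its top, 100 x 56 x 24 mm (its x, y, z), about 0.4 kg, loose on the bench. Origin: centre of its underside. x runs along its long side, z up.
- plate: bare steel cold plate let in flush with the bench top (nothing to climb), a 160 x 110 mm rectangle (its x, y) with a thin dark edge. Fixed. Origin: its centre, at bench height; x along its long side.
- chest: setting chest: low aluminium box 200 x 260 x 100 mm (its x, y, z), fixed to the bench, with a hinged lid. Origin: centre of its underside. Its front faces its -x, towards the robot; +y is to the left for one looking from the robot. On the left half of its front a dark steel block juts out 55 mm (y +25 to +135 mm, top 100 mm above the bench) and carries the catch.
- lid (a joint): angle of the chest's lid, rad: 0 shut, grows as it opens, stop at 1.3. The lid is 0.4 kg, 8 mm thick, overhangs nothing, and falls shut when let go. When caught it still lifts about 0.04 rad (6 mm at the handle) and then stops hard; when not caught it swings up freely (about 3 N at the handle). Whether it is caught cannot be seen, only felt by tugging.
- lid_handle (a point): middle of the lid's handle, a round bar 12 mm thick and 90 mm long along the chest's y on two end posts, its axis 35 mm above the lid's top. Shut: chest frame (-60, 0, 143.5) mm. It turns with the lid.
- lid_hinge (a point): middle of the lid's hinge line, at the far upper edge of the chest: chest frame (100, 0, 100.5) mm; the hinge line runs along the chest's y. With the lid shut the handle's axis is 160 mm before and 43 mm above it.
- catch (a joint): slide of the catch knob along its slot, m: 0 to 0.035, growing towards the chest's +y (left, away from the handle). Starts between 0 and 0.006. Needs about 2 N and stays where it is left. Up to 0.008 it can hold the lid; beyond 0.025 the lid is certainly free. Slide it with the lid down.
- catch_knob (a point): centre of the top of the catch knob, an upright black cylinder 16 mm across on a flat 22 mm foot; the cylinder stands from 104 to 138 mm above the bench. At joint 0: chest frame (-130, 65, 138) mm.
- jar_a: bystander: glass candle jar, 68 mm across, 87 mm tall, origin under its centre
- jar_b: bystander: glass candle jar, as jar_a
- jar_c: bystander: glass candle jar, as jar_a
- pot: bystander: steel pouring mug, 100 mm across, 80 mm tall, side handle, origin under its centre
- spool: bystander: wooden wick spool, 48 mm across, 40 mm tall, origin under its centre
- scraper: bystander: spatula lying flat on the bench, origin under it
- tin: bystander: small aluminium tin, 60 mm across, 50 mm tall, origin under its centre

How it is judged:
On the way, in this order (a step that is already met when the one before it is completed fails the run):
1. the mould lies centred and square on the cold plate (x of mould in the frame of plate between -0.022 and 0.022 m and y of mould in the frame of plate between -0.022 and 0.022 m and angle between the x axis of mould and the x axis of plate, either way round below 0.17 rad and height (world z) of mould below 0.006 m and linear speed of mould below 0.02 m/s), for 0.2 s.
2. the lid is tugged up by the fingers while the catch has not been moved yet (value of joint lid above 0.02 rad and contact force between the fingers and lid above 0.5 N and distance of catch_knob from where it was at the start of the episode below 0.006 m), for 0.05 s.
3. the lid is held open by the fingers (value of joint lid above 0.7 rad and contact force between the fingers and lid above 0.5 N), for 0.2 s.
At the end, for the whole second after the job is handed in: The lid stands still, open by more than 0.7 rad (40 degrees), carried by the fingers; the mould lies at rest flat on the bench within 22 mm of the plate's centre along each plate axis and within 0.17 rad of square to it (all of step 1 and all of step 3 and velocity of joint lid between -0.1 and 0.1 rad/s and contact force between lid and mould below 0.1 N); the arm keeps its last pose, push and grip.
It fails at once if the mould is lifted more than 10 mm or tipped more than 0.15 rad (height (world z) of mould above 0.01 m or angle between mould's own z axis and vertical above 0.15 rad).
It fails at once if a bystander is moved more than 30 mm (distance of any of jar_a, jar_b, jar_c, pot, spool, scraper, tin from where it was at the start of the episode above 0.03 m).
It also fails if it takes over 72 s, if anything falls off the work surface, if the arm or the gripper's body presses on something with over 40 N, if the wrist force passes 120 N, or if a joint passes its speed limit or range.

### The arm

A 6-joint arm with a two-finger parallel gripper is mounted at the origin on the work surface. World frame = base frame: x ahead of the robot, y to its left, z up, the work surface at z = 0. Lengths are in m, angles in rad, forces in N, time in s.
With the tool pointing down it reaches from about 0.25 to 0.725 m from the base axis. Payload 4 kg.
Tool frame: the origin (TCP) lies on the centre line of the jaws, within the pads' length; the fingertips stand ahead of it and the grasp point (between the pads) lies 3 mm ahead of it (bot.tcp_to_tips is the z of the fingertips in the tool frame, in m); z points along the fingers, y is the line along which they close (so a half turn about z gives the same grasp; the last joint's range is limited). The gripper opens to 85 mm and grips with 20 to 120 N. Pads are 22 mm wide; open, the fingers measure 114 mm over their backs; the gripper's body (76 mm by 85 mm) begins 54 mm behind the grasp point. The pads swing forward as they close: fully open they stand 13 mm farther back than shut.
Start: joints at [-1.118, 0.241, 0.005, 1.335, 0, 1.571], TCP at [0.219, -0.45, 0.253] pointing down, gripper open.
Joint ranges: [-2.72, 2.72], [-1.05, 1.87], [-1.09, 1.28], [-1.99, 2.15], [-1.42, 1.44], [-3.14, 3.14]. Speed limits (rad/s): [2.79, 2.79, 3.14, 3.14, 3.14, 3.14].

### API

Orientations are given as a unit quaternion [x, y, z, w].
In Python, from workcell import telemetry, camera, camera_params, ticket, boxes_of, cut_out, spot_point, bot gives the robot as it stands.
- The arm moves only by the shell command python3 -m creep 'ROWS'. ROWS is text: rows parted by semicolons, each of 5 numbers parted by spaces: the opening, from 0 (shut) to 1 (fully open), then the shift along the tool's x, y, z in units of 150 mm (1.0 is 150 mm), then the turn about the tool's z in units of 180 degrees (1.0 is 180 degrees). In form: claw x y z turn; .... A call has 1 to 12 rows; each row is the pose to reach, as a shift and turn from the pose commanded when the call began, along the tool's axes at that moment, turning the shorter way round; what a row does not reach only later rows make up. A row lasts 1/8 s, in which the tool goes at most 62.5 mm and 10.7 degrees, less where a joint would pass 70% of its speed; a pose out of reach is approached as far as the arm can. A call with a number of a shift or a turn outside -1 to 1 is refused whole. A call with a gripper value outside its range is refused whole. The fingers move at their own pace and stop on an object; the grip force is fixed at half the most. Time passes only in rows, so rows that repeat a pose let the fingers close. It gives the time, the measured TCP pose, the force, the opening and the grip force at its end, in the units of the state.
- telemetry.get_obs(): the state, without advancing time (a new reading comes with each control period).
- camera(name): name is "side" or "top" or "wrist"; returns the picture (480x640x3 uint8, red, green, blue); there is no depth.
- camera_params(name): a dict with "camera_matrix" (3x3 intrinsics, pixels), "eye" and "attitude" of the camera in the world. Camera axes: x right, y down, z forward; pixel columns grow to the right and rows downward; lengths in m; the calibration is good to about 2 mm. A picture is of the moment at which its call begins: read the wrist's pose just before it. camera_params takes no time and is no camera call; for the wrist camera it gives the pose at the moment of the call.
- ticket.job_done(): hands the job in; it is judged then, once.
Trained networks look in the newest picture that a camera, given by its name, has taken for a name from the list of things; names that differ only in an ending like _2 or _b are one class to them, and where a whole thing is asked for, a point or a joint stands for the part that bears it (a point fixed in the world has none). Each returns a list of dicts, best first, with "conf" (0 to 1); they miss things now and then, are a little off and sometimes report something else, mostly with a low value. They report only what shows in the picture. A call takes as long as a camera call.
- boxes_of(thing, camera): "at" ([x, y, z] in m, in world coordinates, good to about 4 mm: the middle of the surface that is visible of it).
- cut_out(thing, camera): "pixels" (480x640 bool, what is visible of it).
- spot_point(thing, camera): "at" ([x, y, z] in m, in world coordinates, good to about 4 mm: a listed point, or the origin of a listed thing).
The state is a dict: "clock": time; "joint_pos": joint angles; "joint_vel": joint speeds; "tau": joint torques, N m; "eef_pos": TCP position; "tool_rot": TCP orientation; "ft_force": force on the tool from outside, world axes, zero at the start; "ft_torque": the same for the moment, N m; "grip_width": finger opening in m; "grasp_force": force on a finger pad.
Only numpy, scipy, OpenCV 4.12 (cv2) and the standard library are available. Lean on these libraries where they do the work, as an engineer would, in place of code of your own. Each camera call takes 0.05 s, during which the arm holds its last target. There are 200 camera calls.

## Working session

There is one attempt and no reset: what is moved stays moved. The work goes in short steps, Python scripts to look and compute and a shell command to move; the robot and the scene stay as the last step left them, time stands still between calls to the robot, and variables do not carry over. Pictures are saved under pics/ and viewed, at most 10 in all, crops included, and the job is handed in when it is done.

```bash
mkdir -p pics; ls; cat > h.py <<'E'
import numpy as np, cv2
from scipy.spatial.transform import Rotation as R
from workcell import telemetry, camera, camera_params, ticket, boxes_of, cut_out, spot_point, bot
def save(n,im): cv2.imwrite('pics/'+n,im[:,:,::-1])
def ray(cam,uv):
    p=camera_params(cam);K=np.array(p['camera_matrix']);a=np.array(p['attitude'])
    M=R.from_quat(a).as_matrix() if a.size==4 else a
    d=M@np.linalg.solve(K,[uv[0],uv[1],1.]);return np.array(p['eye']),d
def onz(cam,uv,z):
    e,d=ray(cam,uv);return e+d*(z-e[2])/d[2]
def tri(rays):
    A=np.zeros((3,3));b=np.zeros(3)
    for e,d in rays:
        d=d/np.linalg.norm(d);P=np.eye(3)-np.outer(d,d);A+=P;b+=P@e
    return np.linalg.solve(A,b)
E
python3 - <<'E'
from h import *
np.set_printoptions(precision=4,suppress=True)
a=camera('top');b=camera('side');save('top1.png',a);save('side1.png',b)
print(camera_params('top'),camera_params('side'),bot.tcp_to_tips)
o=telemetry.get_obs();print(o)
for t in ['mould','plate','chest','lid_handle','lid_hinge','catch_knob','jar_a','pot','spool','scraper','tin']:
  for c in ['top','side']:
    print(t,c,[(np.round(r['at'],3),round(r['conf'],2)) for r in spot_point(t,c)][:4])
E
```

```text
pics
{'camera_matrix': array([[570.8213,   0.    , 320.9249],
       [  0.    , 570.8213, 235.6268],
       [  0.    ,   0.    ,   1.    ]]), 'eye': array([ 0.4387, -0.0045,  1.441 ]), 'attitude': array([-0.7055,  0.7079, -0.0208,  0.0257])} {'camera_matrix': array([[504.5137,   0.    , 324.3008],
       [  0.    , 504.5137, 246.2391],
       [  0.    ,   0.    ,   1.    ]]), 'eye': array([0.3032, 0.8601, 0.6873]), 'attitude': array([-0.1149,  0.8688, -0.4779,  0.0598])} 0.022
{'clock': 0.1, 'joint_pos': array([-1.118 ,  0.2414,  0.0038,  1.3352,  0.    ,  1.5708]), 'joint_vel': array([ 0.0004, -0.0023,  0.0015,  0.0004,  0.0011, -0.0006]), 'tau': array([  0.0007, -37.3138,  25.301 ,   0.0108,   0.    ,  -0.    ]), 'eef_pos': array([ 0.2185, -0.4491,  0.2525]), 'tool_rot': array([ 0.9745,  0.2245, -0.0002, -0.0009]), 'ft_force': array([0.1212, 0.7804, 0.6173]), 'ft_torque': array([ 0.0013,  0.011 , -0.0165]), 'grasp_force': 0.0, 'grip_width': 0.08531306585858102}
mould top []
mould side [(array([ 0.534, -0.35 , -0.   ]), 0.73)]
plate top [(array([ 0.546, -0.21 , -0.003]), 0.58)]
plat
[... 688 characters left out ...]
(array([0.41 , 0.393, 0.001]), 0.58), (array([ 0.715, -0.08 ,  0.002]), 0.55)]
jar_a side [(array([ 0.713, -0.078,  0.   ]), 0.87), (array([ 0.75 , -0.265, -0.001]), 0.79), (array([ 0.41 ,  0.395, -0.003]), 0.58)]
pot top [(array([ 0.319, -0.292,  0.003]), 0.76)]
pot side []
spool top [(array([0.415, 0.023, 0.001]), 0.77), (array([0.501, 0.282, 0.136]), 0.52)]
spool side [(array([0.416, 0.024, 0.002]), 0.75)]
scraper top [(array([ 0.351,  0.196, -0.001]), 0.8)]
scraper side [(array([ 0.355,  0.199, -0.001]), 0.96)]
tin top [(array([ 0.359, -0.119, -0.005]), 0.86)]
tin side [(array([ 0.365, -0.115, -0.004]), 0.86), (array([0.413, 0.021, 0.   ]), 0.49), (array([ 0.625,  0.208, -0.   ]), 0.23)]
```

View pics/top1.png

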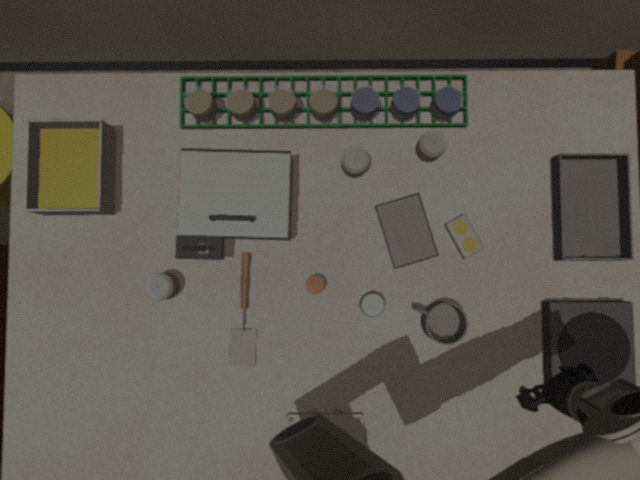

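```bash
python3 - <<'E'
from h import *
np.set_printoptions(precision=4,suppress=True)
from workcell import cut_out
for t,z in [('mould',.024),('plate',0)]:
  for c in ['top','side']:
    r=cut_out(t,c)
    for q in r[:2]:
      m=q['pixels'];ys,xs=np.nonzero(m)
      P=np.array([onz(c,(x,y),z)[:2] for x,y in zip(xs,ys)],np.float32)
      rr=cv2.minAreaRect(P*1000)
      print(t,c,round(q['conf'],2),len(xs),rr,cv2.boxPoints(rr).round(0).tolist(), (xs.mean(),ys.mean()))
E
```

```text
mould top 0.96 929 ((529.5282592773438, -348.5180358886719), (98.870849609375, 60.07722854614258), 27.927410125732422) [[472.0, -345.0], [500.0, -398.0], [587.0, -352.0], [559.0, -299.0]] (np.float64(463.44025834230354), np.float64(236.32292787944027))
mould side 0.59 623 ((526.6357421875, -330.30438232421875), (107.28229522705078, 92.09870147705078), 27.446359634399414) [[458.0, -314.0], [500.0, -396.0], [595.0, -346.0], [553.0, -265.0]] (np.float64(355.6051364365971), np.float64(214.6243980738363))Traceback (most recent call last):
  File "<stdin>", line 9, in <module>
  File "h.py", line 10, in onz
    e,d=ray(cam,uv);return e+d*(z-e[2])/d[2]
        ~~~^^^^^^^^
  File "h.py", line 6, in ray
    p=camera_params(cam);K=np.array(p['camera_matrix']);a=np.array(p['attitude'])
ValueError: time passes only in moves, steps and waits
```

The picture shows the mould at about pixel (463,236), the plate centred at about (407,231), the chest lid at (235,195) with its handle at (233,217), and the catch at about (203,248). The network positions agree with this. Next I'll measure both angles.

```bash
python3 - <<'E'
s=open('h.py').read()
s=s.replace("def ray(cam,uv):\n    p=camera_params(cam)","_c={}\ndef fresh(): _c.clear()\ndef ray(cam,uv):\n    p=_c[cam] if cam in _c else _c.setdefault(cam,camera_params(cam))")
s+='''
def rects(t,z,cams,n=1):
    for c in cams:
        for q in cut_out(t,c)[:n]:
            ys,xs=np.nonzero(q['pixels'])
            P=np.array([onz(c,(x,y),z)[:2] for x,y in zip(xs,ys)],np.float32)
            r=cv2.minAreaRect(P*1000); b=cv2.boxPoints(r); e=[b[1]-b[0],b[2]-b[1]]
            l=max(e,key=np.linalg.norm); print(t,c,round(q['conf'],2),np.round(r[0],1),np.round(r[1],1),'long-axis deg',round(np.degrees(np.arctan2(l[1],l[0]))%180,1),'px',xs.mean().round(1),ys.mean().round(1))
'''
open('h.py','w').write(s)
E
python3 - <<'E'
from h import *
camera('top');camera('side')
rects('plate',0,['top','side']);rects('mould',.024,['top'])
print(np.round(tri([ray('top',(463.4,236.3)),ray('side',(355.6,214.6))]),3))
o=[boxes_of(t,c) for t in ['mould'] for c in ['top','side']];print(o)
for t in ['lid','catch','lid_handle']:
  for c in ['top','side']:
    q=cut_out(t,c)
    if q:
      ys,xs=np.nonzero(q[0]['pixels']);print(t,c,q[0]['conf'],xs.min(),xs.max(),ys.min(),ys.max())
rects('lid',.1085,['top'])
rects('lid_handle',.145,['top'])
rects('chest',.1085,['top'])
E
```

```text
plate top 0.72 [ 546.7 -208.8] [169.8 118.8] long-axis deg 16.5 px 405.7 230.4
plate side 0.91 [ 547.8 -208.6] [169.  115.7] long-axis deg 15.5 px 337.2 244.1
mould top 0.92 [ 529.5 -346.9] [101.2  60.8] long-axis deg 29.0 px 462.9 235.9
[ 0.531 -0.352  0.011]
[[], [{'at': [0.5285, -0.336, 0.0193], 'conf': 0.69}, {'at': [0.6025, 0.2882, 0.1079], 'conf': 0.21}]]
lid top 0.96 177 289 151 237
lid side 0.61 153 315 259 370
catch top 0.54 197 209 243 254
catch side 0.5 288 304 329 353
lid_handle top 0.75 177 289 151 237
lid_handle side 0.87 154 314 259 370
lid top 0.96 [626.6 210.3] [259.9 200.1] long-axis deg 88.2 px 233.5 193.7
lid_handle top 0.75 [621.4 204.4] [252.7 194.6] long-axis deg 88.3 px 233.4 193.9
chest top 0.91 [601.9 209.1] [269.3 261.5] long-axis deg 88.3 px 231.4 199.2
```

```bash
cat >> h.py <<'E'
def plan(x,y,z,yaw):
    o=telemetry.get_obs();M=R.from_quat(o['tool_rot']).as_matrix()
    d=M.T@(np.array([x,y,z])-o['eef_pos'])
    c=np.degrees(np.arctan2(M[1,0],M[0,0]));t=-((yaw-c+90)%180-90)
    print('units',np.round(d/.15,3),'turn',round(t/180,4),'now',np.round(o['eef_pos'],4),'yaw',round(c,1),'F',np.round(o['ft_force'],1),'w',round(o['grip_width'],4),'t',o['clock'])
E
python3 -m creep '1 .4 .05 .1 0;1 .8 .1 .3 -.014;1 1 .15 .5 -.014;1 1 .15 .5 -.014'
python3 -m creep '1 .4 .05 .1 0;1 .8 .1 .1 0;1 .9 .12 .1 0;1 .9 .12 .1 0'
python3 - <<'E'
from h import *
a=camera('wrist');save('w1.png',a)
rects('mould',.024,['wrist']); print(spot_point('mould','wrist')); print(spot_point('plate','wrist'))
plan(.53,-.348,.16,28.5)
E
```

```text
clock: 2.6
eef_pos: [0.3644, -0.4019, 0.1752]
tool_rot: [0.969, 0.248, -0.001, -0.003]
ft_force: [-0.6, 0.4, 0.2]
grip_width: 0.0855
grasp_force: 0.0
clock: 3.1
eef_pos: [0.4909, -0.356, 0.1638]
tool_rot: [0.969, 0.246, -0.0, 0.0]
ft_force: [-0.3, -0.4, -0.1]
grip_width: 0.0853
grasp_force: 0.0
mould wrist 0.63 [ 530.1 -350. ] [98.5 54.7] long-axis deg 27.8 px 338.4 168.5
[{'at': [0.5342, -0.349, -0.0037], 'conf': 0.59}]
[{'at': [0.5492, -0.2093, 0.0006], 'conf': 0.73}]
units [0.267 0.078 0.025] turn -0.001 now [ 0.4891 -0.3567  0.1638] yaw 28.3 F [-0.4  0.   0.3] w 0.0856 t 3.3
```

View pics/w1.png

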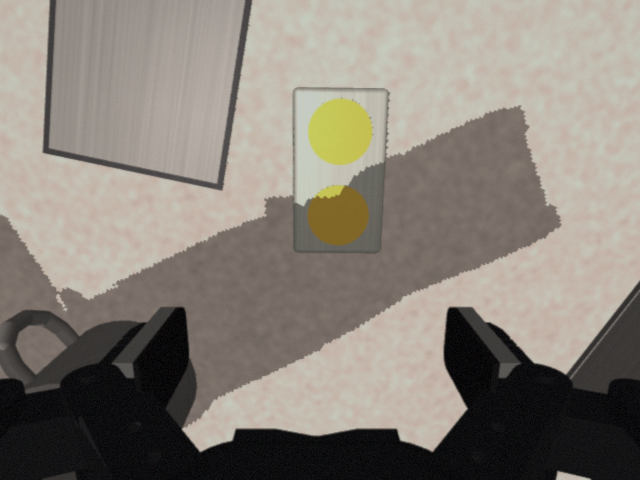

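The mould lies at pixel (338,170) with its edges nearly parallel to the jaws. The wrist fix is (0.530, -0.350) at 28°, which agrees with the top view. I'll descend and grip it.

```bash
python3 -m creep '.82 .267 .09 .3 0;.82 .267 .09 .5 0;.82 .267 .09 .7 0;.82 .267 .09 .8 0;.82 .267 .09 .8 0;.82 .267 .09 .8 0'
python3 - <<'E'
from h import *
camera('side');rects('mould',.024,['side'])
plan(.53,-.35,.029,28)
E
```

```text
clock: 4.05
eef_pos: [0.5329, -0.3494, 0.0449]
tool_rot: [0.969, 0.245, 0.001, 0.001]
ft_force: [0.2, -1.2, 0.1]
grip_width: 0.0698
grasp_force: 0.0
mould side 0.88 [ 527.6 -330.5] [108.4  93. ] long-axis deg 27.5 px 354.9 215.2
units [-0.021 -0.007  0.107] turn 0.0025 now [ 0.5332 -0.3493  0.0451] yaw 28.4 F [ 0.2  0.4 -0.4] w 0.0703 t 4.15
```

```bash
python3 -m creep '.82 -.02 -.007 .1 0;.82 -.02 -.007 .107 0;.6 -.02 -.007 .107 0;.4 -.02 -.007 .107 0;.4 -.02 -.007 .107 0;.4 -.02 -.007 .107 0;.4 -.02 -.007 .107 0'
python3 - <<'E'
from h import *
plan(.5475,-.2087,.029,16)
E
```

```text
clock: 5.03
eef_pos: [0.5295, -0.3494, 0.0276]
tool_rot: [0.969, 0.246, 0.0, 0.0]
ft_force: [-0.4, -0.9, 0.8]
grip_width: 0.0544
grasp_force: 67.1
units [ 0.552 -0.767 -0.01 ] turn 0.0692 now [ 0.5295 -0.3494  0.0276] yaw 28.5 F [-0.4 -0.9  0.8] w 0.0544 t 5.025
```

```bash
python3 -m creep '.4 .05 -.07 0 .01;.4 .13 -.18 0 .02;.4 .21 -.3 0 .03;.4 .29 -.41 0 .04;.4 .38 -.53 0 .05;.4 .46 -.64 0 .06;.4 .52 -.72 0 .069;.4 .552 -.767 0 .069;.4 .552 -.767 0 .069;.4 .552 -.767 0 .069'
python3 - <<'E'
from h import *
plan(.5475,-.2087,.029,16)
E
```

```text
clock: 6.28
eef_pos: [0.5474, -0.2077, 0.0276]
tool_rot: [0.99, 0.14, 0.0, -0.001]
ft_force: [-0.2, 2.9, 5.0]
grip_width: 0.0544
grasp_force: 67.6
units [-0.001  0.007 -0.01 ] turn 0.0005 now [ 0.5474 -0.2077  0.0276] yaw 16.1 F [-0.2  2.9  5. ] w 0.0544 t 6.275
```

Next I'll release it, rise to about 0.26 m and check.

```bash
python3 -m creep '.6 0 0 0 0;.8 0 0 0 0;.85 0 0 0 0;.85 0 0 -.2 0;.85 0 0 -.6 0;.85 -.3 0 -1 0;.85 -.5 0 -1 0;.85 -.5 0 -1 0'
python3 -m creep '.6 0 0 -.3 0;.6 0 0 -.6 0;.6 0 0 -.6 0'
python3 - <<'E'
from h import *
a=camera('wrist');save('w2.png',a);camera('side');camera('top')
rects('mould',.024,['wrist','top']);rects('plate',0,['wrist','side'])
# chest: handle from both views, catch
for t in ['lid_handle','catch_knob','lid_hinge','chest']:
  for c in ['top','side']:print(t,c,[(np.round(r['at'],3),round(r['conf'],2)) for r in spot_point(t,c)][:2])
plan(.567,.21,.3,-1.8)
E
```

```text
clock: 7.28
eef_pos: [0.4735, -0.2301, 0.1787]
tool_rot: [0.99, 0.138, 0.0, 0.001]
ft_force: [0.0, 0.0, -0.1]
grip_width: 0.0729
grasp_force: 0.0
clock: 7.65
eef_pos: [0.4775, -0.23, 0.2705]
tool_rot: [0.99, 0.14, 0.003, 0.002]
ft_force: [-0.5, 0.5, -1.5]
grip_width: 0.0512
grasp_force: 0.0
mould wrist 0.74 [ 543.5 -204.6] [96.9 54.4] long-axis deg 16.0 px 311.5 114.9
mould top 0.68 [ 547.3 -206. ] [102.2  61.1] long-axis deg 16.5 px 406.0 229.4
plate wrist 0.71 [ 541.6 -205.7] [165.6 117.6] long-axis deg 16.1 px 312.6 112.3
plate side 0.62 [ 546.6 -206. ] [167.6 119. ] long-axis deg 16.7 px 337.4 247.3
lid_handle top [(array([0.566, 0.209, 0.142]), 0.76)]
lid_handle side [(array([0.564, 0.212, 0.142]), 0.6)]
catch_knob top [(array([0.415, 0.024, 0.   ]), 0.54)]
catch_knob side [(array([0.501, 0.28 , 0.136]), 0.8), (array([0.728, 0.209, 0.102]), 0.48)]
lid_hinge top [(array([0.727, 0.204, 0.099]), 0.68)]
lid_hinge side [(array([0.725, 0.209, 0.101]), 0.87), (array([0.498, 0.282, 0.138]), 0.72)]
chest top [(array([0.626, 0.21 , 0.004]), 0.91)]
chest side [(array([ 0.626,  0.207, -0.001]), 0.78)]
units [ 1.398 -2.644 -0.218] turn 0.0991 now [ 0.4751 -0.2291  0.2672] yaw 16.0 F [ 0.5 -0.1  0.5] w 0.0514 t 8.4
```

View pics/w2.png

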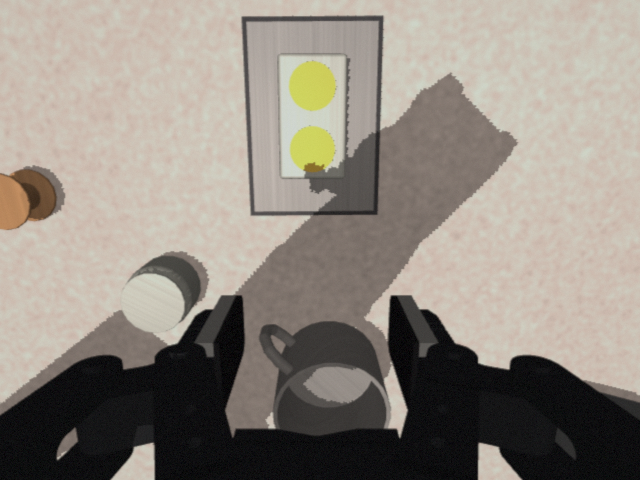

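The mould sits at pixel (312,116) and the plate at (312,114), with their edges parallel, so it is centred and square. Next is the chest.

```bash
python3 -m creep '.5 .2 -.3 0 -.05;.5 .4 -.7 0 -.1;.5 .6 -1 0 -.15;.5 .6 -1 0 -.2;.5 .6 -1 0 -.25;.5 .6 -1 0 -.3;.5 .6 -1 0 -.35;.5 .6 -1 0 -.4;.5 .6 -1 0 -.4'
python3 - <<'E'
from h import *
plan(.5665,.2115,.25,88.2);print(telemetry.get_obs()['joint_pos'])
E
```

```text
clock: 9.52
eef_pos: [0.5202, -0.0601, 0.2673]
tool_rot: [0.72, 0.694, 0.0, 0.0]
ft_force: [-0.4, -1.2, -0.1]
grip_width: 0.0427
grasp_force: 0.0
units [1.821 0.243 0.116] turn -0.0015 now [ 0.5202 -0.0601  0.2673] yaw 87.9 F [-0.4 -1.2 -0.1] w 0.0427 t 9.525
[-1.15025480e-01  2.82226675e-01  9.69432099e-02  1.38532505e+00
 -1.76607606e-05  1.49180027e+00]
```

```bash
python3 -m creep '.5 .4 .05 0 0;.5 .8 .12 0 0;.5 1 .12 0 0;.5 1 .12 0 0'
python3 - <<'E'
from h import *
a=camera('wrist');save('w3.png',a)
for t in ['lid_handle','catch_knob','lid_hinge']:print(t,[(np.round(r['at'],3),round(r['conf'],2)) for r in spot_point(t,'wrist')][:2])
plan(.5665,.2115,.25,88.2)
E
```

```text
clock: 10.02
eef_pos: [0.5433, 0.0914, 0.267]
tool_rot: [0.719, 0.695, -0.0, -0.0]
ft_force: [-0.6, -0.5, 0.2]
grip_width: 0.0428
grasp_force: 0.0
lid_handle [(array([0.565, 0.211, 0.147]), 0.71)]
catch_knob []
lid_hinge [(array([0.731, 0.208, 0.102]), 0.74)]
units [0.827 0.125 0.115] turn -0.0016 now [0.5432 0.0882 0.2673] yaw 87.9 F [ 0.1 -0.5 -0.4] w 0.0429 t 10.225
```

View pics/w3.png

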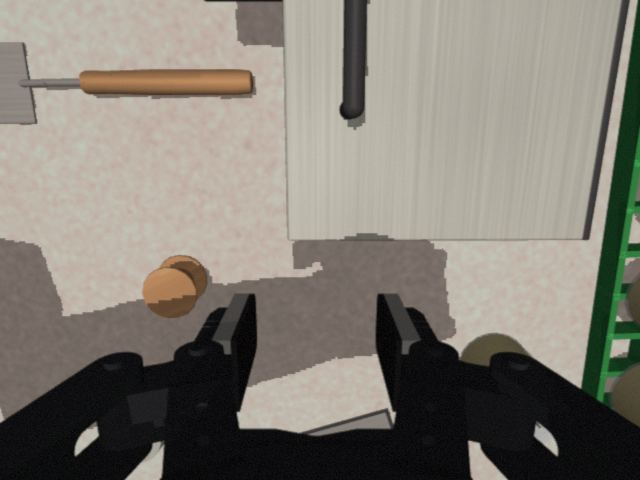

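The handle bar runs along columns 344-366 in rows 0-110, and its near end is at (351,108). That fits a bar at x≈0.565. The wrist, top and side views all put its height at 0.142-0.147.

```bash
python3 -m creep '.5 .4 .06 0 0;.5 .75 .12 0 0;.5 .83 .12 .2 0;.5 .83 .12 .45 0;.5 .83 .12 .45 0'
python3 - <<'E'
from h import *
e,d=ray('wrist',(0,0))
a=camera('wrist');save('w4.png',a);b=camera('side')
print([(np.round(r['at'],3),round(r['conf'],2)) for c in ['wrist','side'] for r in spot_point('lid_handle',c)])
plan(.5655,.2115,.155,88.2)
E
```

```text
clock: 10.85
eef_pos: [0.5635, 0.2111, 0.1964]
tool_rot: [0.72, 0.694, -0.004, -0.001]
ft_force: [-0.2, -0.6, -0.5]
grip_width: 0.0429
grasp_force: 0.0
[(array([0.567, 0.213, 0.144]), 0.82), (array([0.567, 0.208, 0.142]), 0.82), (array([ 0.362, -0.116,  0.001]), 0.31)]
units [-0.008 -0.01   0.314] turn -0.0014 now [0.5668 0.2126 0.202 ] yaw 88.0 F [-0.5 -0.2  0. ] w 0.0428 t 11.05
```

View pics/w4.png

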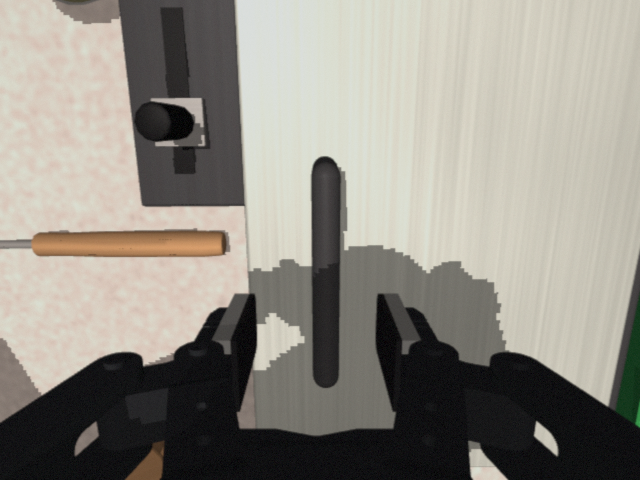

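The bar sits between the pads: column 326, with pad faces at 256 and 376. The knob top is at (155,121). I'll descend and close.

```bash
python3 -m creep '.5 0 0 .2 0;.5 0 0 .31 0;.5 0 0 .31 0;0 0 0 .31 0;0 0 0 .31 0;0 0 0 .31 0;0 0 0 .31 0;0 0 0 .31 0'
python3 - <<'E'
from h import *
plan(.5655,.2115,.155,88.2)
E
```

```text
clock: 12.05
eef_pos: [0.5672, 0.2133, 0.1553]
tool_rot: [0.719, 0.695, 0.002, 0.001]
ft_force: [2.2, -0.3, 5.9]
grip_width: 0.0097
grasp_force: 58.7
units [-0.012 -0.011  0.002] turn -0.0009 now [0.5672 0.2133 0.1553] yaw 88.0 F [ 2.2 -0.3  5.9] w 0.0097 t 12.05
```

```bash
python3 -m creep '0 0 0 -.015 0;0 0 .005 -.03 0;0 0 .008 -.033 0;0 0 .008 -.033 0'
python3 -m creep '0 0 .003 -.012 0;0 0 .005 -.025 0;0 0 .005 -.025 0'
```

```text
clock: 12.55
eef_pos: [0.5678, 0.2132, 0.1575]
tool_rot: [0.719, 0.695, 0.001, 0.0]
ft_force: [5.7, -0.0, -5.1]
grip_width: 0.0094
grasp_force: 58.5
clock: 12.92
eef_pos: [0.5687, 0.2132, 0.1607]
tool_rot: [0.719, 0.695, 0.001, 0.0]
ft_force: [7.9, 1.7, -6.1]
grip_width: 0.0096
grasp_force: 58.8
```

```bash
python3 -m creep '0 0 .003 -.015 0;0 0 .005 -.027 0;0 0 .005 -.027 0'
```

```text
clock: 13.3
eef_pos: [0.5689, 0.2132, 0.1615]
tool_rot: [0.719, 0.695, -0.001, -0.0]
ft_force: [10.2, 3.6, -19.0]
grip_width: 0.0094
grasp_force: 58.5
```

The lid rose about 6 mm and stopped. The force then jumped to 19 N with no further motion, so it is caught. I'll lower it, release and go to the knob.

```bash
python3 -m creep '0 0 -.008 .04 0;0 0 -.018 .085 0;0 0 -.018 .085 0;.3 0 -.018 .085 0;.5 0 -.018 .085 0;.5 0 -.018 .085 0;.5 0 -.018 -.1 0;.5 0 -.018 -.22 0;.5 0 -.018 -.22 0'
python3 - <<'E'
from h import *
a=camera('wrist');camera('side');camera('top')
for c in ['wrist','side','top']:
  print(c,[(np.round(r['at'],3),round(r['conf'],2)) for r in spot_point('catch_knob',c)][:2])
print(np.round(onz('wrist',(155,121),.138),4))
rr=[]
for c in ['wrist','side','top']:
  q=cut_out('catch_knob',c)
  if q:
    ys,xs=np.nonzero(q[0]['pixels']);print(c,q[0]['conf'],xs.min(),xs.max(),ys.min(),ys.max(),np.round(onz(c,(xs.mean(),ys.mean()),.121),4));rr.append(ray(c,(xs.mean(),ys.mean())))
print(np.round(tri(rr),4))
plan(.499,.2815,.2,88.2)
E
```

```text
clock: 14.42
eef_pos: [0.5662, 0.2134, 0.2004]
tool_rot: [0.719, 0.695, 0.001, 0.001]
ft_force: [-0.0, 0.5, 1.1]
grip_width: 0.0429
grasp_force: 0.0
wrist [(array([0.498, 0.286, 0.139]), 0.95), (array([0.411, 0.021, 0.003]), 0.74)]
side [(array([0.5  , 0.285, 0.137]), 0.54)]
top []
[0.5025 0.2831 0.138 ]
wrist 0.75 131 201 104 150 [0.5018 0.2809 0.121 ]
side 0.83 288 305 329 353 [0.4975 0.2877 0.121 ]
top 0.39 180 290 150 237 [0.6338 0.1619 0.121 ]
[0.5501 0.2279 0.0946]
units [ 0.442 -0.457 -0.01 ] turn -0.0009 now [0.5652 0.2129 0.1984] yaw 88.0 F [ 0.8 -0.4 -1.1] w 0.0427 t 14.875
```

```bash
python3 -m creep '.5 .25 -.25 -.03 0;.5 .46 -.44 -.03 0;.5 .46 -.44 -.03 0;.5 .46 -.44 -.03 0'
python3 - <<'E'
from h import *
a=camera('wrist');save('w5.png',a)
print([(np.round(r['at'],3),round(r['conf'],2)) for r in spot_point('catch_knob','wrist')][:2])
plan(.4995,.284,.14,88.2)
E
```

```text
clock: 15.38
eef_pos: [0.5021, 0.2842, 0.2035]
tool_rot: [0.719, 0.695, 0.0, 0.0]
ft_force: [-0.0, 0.1, -0.1]
grip_width: 0.0428
grasp_force: 0.0
[(array([0.497, 0.281, 0.141]), 0.74)]
units [ 0.002 -0.021  0.423] turn -0.0012 now [0.5025 0.2835 0.2034] yaw 88.0 F [-0.1 -0.3 -0.3] w 0.0423 t 15.475
```

View pics/w5.png

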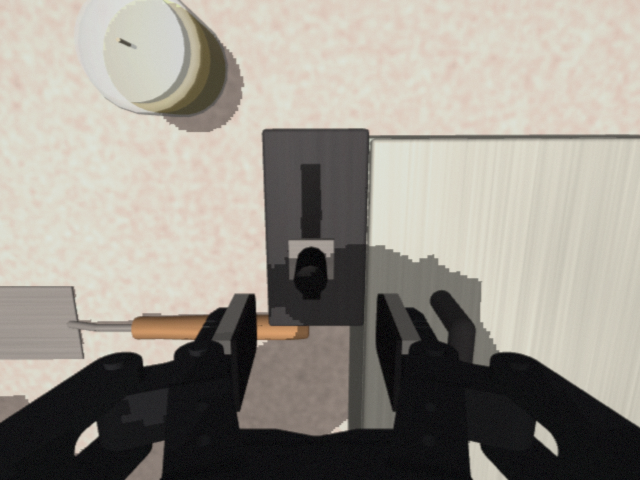

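The knob top is at (311,270), midway between the pads, and clear slot runs up to row 165, which is +y.

```bash
python3 -m creep '.4 0 -.01 .2 0;.4 0 -.01 .35 0;.4 0 -.01 .42 0;.4 0 -.01 .42 0;0 0 -.01 .42 0;0 0 -.01 .42 0;0 0 -.01 .42 0;0 0 -.01 .42 0'
```

```text
clock: 16.48
eef_pos: [0.4996, 0.2844, 0.1417]
tool_rot: [0.719, 0.695, -0.0, -0.0]
ft_force: [-4.9, -1.1, 3.8]
grip_width: 0.0136
grasp_force: 58.7
```

```bash
python3 -m creep '0 .04 0 0 0;0 .08 0 0 0;0 .12 0 0 0;0 .16 0 0 0;0 .19 0 0 0;0 .19 0 0 0;0 .19 0 0 0'
```

```text
clock: 17.35
eef_pos: [0.5006, 0.3133, 0.1417]
tool_rot: [0.719, 0.695, 0.0, -0.001]
ft_force: [-5.2, -0.3, 4.9]
grip_width: 0.0135
grasp_force: 58.7
```

```bash
python3 -m creep '.2 0 0 0 0;.4 0 0 0 0;.4 0 0 0 0;.4 0 0 -.2 0;.5 0 0 -.4 0;.5 0 0 -.4 0;.5 -.3 .2 -.4 0;.5 -.6 .4 -.4 0;.5 -.68 .45 -.4 0;.5 -.68 .45 -.4 0'
python3 - <<'E'
from h import *
camera('side');a=camera('wrist');save('w6.png',a)
for c in ['wrist','side']:
  print(c,[(np.round(r['at'],3),round(r['conf'],2)) for r in spot_point('catch_knob',c)][:2],[(np.round(r['at'],3),round(r['conf'],2)) for r in spot_point('lid_handle',c)][:2])
plan(.5672,.2133,.1553,88.2)
E
```

```text
clock: 18.6
eef_pos: [0.5654, 0.2076, 0.1995]
tool_rot: [0.72, 0.694, -0.001, -0.0]
ft_force: [-0.3, 0.2, -0.4]
grip_width: 0.0425
grasp_force: 0.0
wrist [(array([0.501, 0.311, 0.139]), 0.6)] [(array([0.569, 0.212, 0.147]), 0.97)]
side [(array([0.499, 0.309, 0.134]), 0.84)] [(array([0.567, 0.208, 0.144]), 0.7)]
units [0.024 0.016 0.301] turn -0.0002 now [0.5647 0.2098 0.2005] yaw 88.2 F [ 0.2 -0.2  0.6] w 0.0427 t 18.9
```

View pics/w6.png

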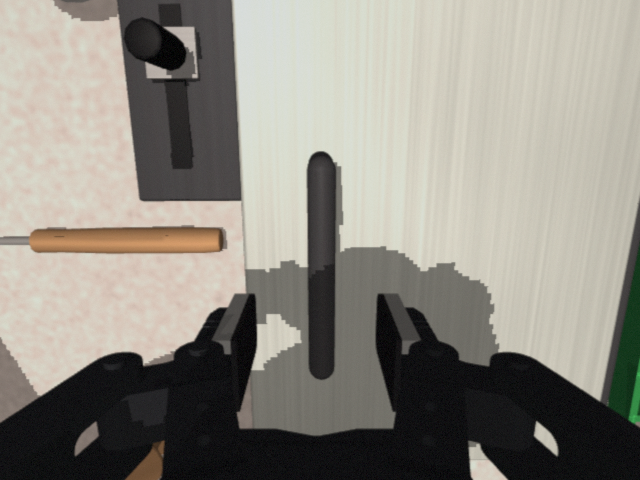

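The knob has moved from row 121 to row 40, near the far end of its slot. The bar is between the pads at column 321, so I'll grip it again.

```bash
python3 -m creep '.5 .02 .013 .15 0;.5 .02 .013 .3 0;.5 .02 .013 .3 0;0 .02 .013 .3 0;0 .02 .013 .3 0;0 .02 .013 .3 0;0 .02 .013 .3 0;0 .02 .013 .3 0'
python3 - <<'E'
from h import *
o=telemetry.get_obs();print(telemetry.get_obs()['eef_pos'],o['joint_pos'])
for D in [3,6,10,14,18,22,26,30,34,38,42,46,50,52]:
  r=np.hypot(160,43);a=np.arctan2(43,160);t=np.radians(D)
  print(D,'y',round((160-r*np.cos(a+t))/150,3),'z',round(-(r*np.sin(a+t)-43)/150,3))
E
```

```text
clock: 19.9
eef_pos: [0.5673, 0.212, 0.157]
tool_rot: [0.719, 0.695, 0.001, -0.0]
ft_force: [-4.8, 1.8, 5.8]
grip_width: 0.0092
grasp_force: 58.8
[0.56731684 0.21200848 0.15703578] [3.57114126e-01 5.01253222e-01 1.33150703e-01 1.20129901e+00
 1.11811543e-03 1.96167396e+00]
3 y 0.016 z -0.055
6 y 0.036 z -0.11
10 y 0.066 z -0.181
14 y 0.101 z -0.25
18 y 0.141 z -0.316
22 y 0.185 z -0.379
26 y 0.234 z -0.439
30 y 0.286 z -0.495
34 y 0.343 z -0.547
38 y 0.403 z -0.596
42 y 0.466 z -0.64
46 y 0.532 z -0.68
50 y 0.601 z -0.715
52 y 0.636 z -0.73
```

```bash
python3 -m creep '0 0 .006 -.025 0;0 0 .016 -.055 0;0 0 .036 -.11 0;0 0 .066 -.181 0;0 0 .101 -.25 0;0 0 .101 -.25 0;0 0 .101 -.25 0'
```

```text
clock: 20.78
eef_pos: [0.581, 0.2116, 0.1928]
tool_rot: [0.719, 0.695, -0.001, -0.002]
ft_force: [-5.5, 4.5, -1.7]
grip_width: 0.0095
grasp_force: 58.8
```

```bash
python3 -m creep '0 0 .04 -.066 0;0 0 .084 -.129 0;0 0 .133 -.189 0;0 0 .185 -.245 0;0 0 .242 -.297 0;0 0 .242 -.297 0;0 0 .242 -.297 0'
```

```text
clock: 21.65
eef_pos: [0.6165, 0.2105, 0.2402]
tool_rot: [0.719, 0.695, -0.0, -0.002]
ft_force: [-12.0, 3.5, 9.1]
grip_width: 0.0094
grasp_force: 59.2
```

```bash
python3 -m creep '0 0 .03 -.025 0;0 0 .06 -.049 0;0 0 .123 -.093 0;0 0 .189 -.133 0;0 0 .258 -.168 0;0 0 .258 -.168 0;0 0 .258 -.168 0;0 0 .258 -.168 0'
python3 - <<'E'
from h import *
o=telemetry.get_obs();d=np.array([.567+.16*np.cos(np.radians(1.8)),o['eef_pos'][2]-.014])
z=o['eef_pos'][2]-.1570+.0430; x=.160-(o['eef_pos'][0]-.5673)
print('lid deg',np.degrees(np.arctan2(z,x)-np.arctan2(.043,.16)),'r',np.hypot(x,z))
a=camera('side');save('s2.png',a);camera('top');rects('mould',.024,['top'])
for t in ['lid_handle']:print([(np.round(r['at'],3),r['conf']) for r in spot_point(t,'side')])
E
```

```text
clock: 22.65
eef_pos: [0.6566, 0.2092, 0.2686]
tool_rot: [0.719, 0.695, 0.002, 0.0]
ft_force: [-9.5, 2.3, 14.4]
grip_width: 0.0092
grasp_force: 60.0
lid deg 50.3743808207753 r 0.16998660893169815
mould top 0.68 [ 547.4 -205.6] [98.5 58.2] long-axis deg 15.9 px 405.9 229.2
[(array([0.658, 0.207, 0.251]), 0.77)]
```

View pics/s2.png

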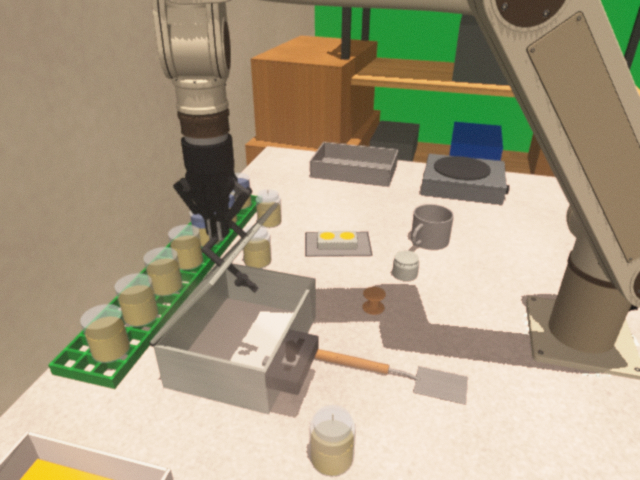

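The side view shows the lid standing open at about (220,270) with the gripper on the handle bar. The measured handle height of 0.251 m means about 50°. The mould sits on the plate at (338,241), and the bystanders look undisturbed.

```bash
python3 -m creep '0 0 0 0 0;0 0 0 0 0;0 0 0 0 0;0 0 0 0 0'
python3 - <<'E'
from h import *
o=telemetry.get_obs();print(o['eef_pos'],np.abs(o['joint_vel']).max(),o['grasp_force']);print(ticket.job_done())
E
```

```text
clock: 23.35
eef_pos: [0.6565, 0.2092, 0.2686]
tool_rot: [0.719, 0.695, 0.002, 0.0]
ft_force: [-10.1, 2.7, 14.6]
grip_width: 0.0094
grasp_force: 60.0
[0.65653832 0.20920375 0.26857415] 0.0014155350186121878 59.98416781425476
the job is handed in; nothing more can be done
None
```

The job is handed in, with no verdict returned: the mould lies centred and square on the cold plate, the tug showed the lid was caught, I slid the catch free, and the gripper is holding the lid open at about 50 degrees.

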